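# Put the spanners back in their trays

## Robot

A 6-joint arm with a two-finger parallel gripper is mounted at the origin on a cart in front of the work surface, level with it; the furniture and walls round the work are solid. World frame = base frame: x ahead of the robot, y to its left, z up, the work surface at z = 0. Lengths are in m, angles in rad, forces in N, time in s.
With the tool pointing down it reaches from about 0.2 to 0.875 m from the base axis. Payload 3.4 kg.
Tool frame: the origin (TCP) lies between the finger pads; the fingertips stand 25 mm ahead of it and the grasp point (between the pads) lies 6 mm ahead of it (r.nose_length is the z of the fingertips in the tool frame, in m); z points along the fingers, y is the line along which they close (so a half turn about z gives the same grasp; the last joint's range is limited). The gripper opens to 94 mm and grips with 3 to 60 N. Pads are 16 mm wide; open, the fingers measure 119 mm over their backs; the gripper's body (75 mm by 177 mm) begins 78 mm behind the grasp point.
Start: joints at [1.188, 0.276, 1.505, -0, 1.361, -0.121], TCP at [0.149, 0.555, 0.23] pointing down, gripper open.
Joint ranges: [-2.89, 2.89], [-0.75, 2.08], [0.22, 2.7], [-1.18, 4.32], [0.11, 2.71], [-2.7, 2.7]. Speed limits (rad/s): [2.57, 2.57, 3.14, 3.14, 3.14, 3.14].

## Interface

Orientations are given as a unit quaternion [w, x, y, z].
In Python, from plant import r, gripper_to, inverse_kinematics, vision, models, telemetry gives the robot as it stands. Calls block until the motion is done:
- r.move_to(position, orientation): joint-space move of the TCP to a pose.
- r.move_l(position, rot=None, vel=0.15, guard=None): straight line of the TCP; rot=None keeps the orientation; vel is the mean speed in m/s. With guard (N) it stops when the force on the tool has changed by that much, and returns True; else False.
- r.movej(angles): joint-space move.
- gripper_to(opening, f_grip=None): finger opening in m; f_grip is the grip in N (None keeps the last); returns when the fingers have stopped.
- r.hold(seconds).
- inverse_kinematics(position, orientation): joint angles nearest the present ones, or None.
- vision.snapshot(name): name is "scene" or "top" or "wrist"; returns the picture (400x640x3 uint8, red, green, blue); there is no depth.
- vision.get_calibration(name): a dict with "fx", "fy", "cx", "cy" (pixels), "D" ([k1, k2, p1, p2, k3] as OpenCV has them; the pictures are not rectified), "position" and "orientation" of the camera in the world. Camera axes: x right, y down, z forward; pixel columns grow to the right and rows downward; lengths in m; the calibration is good to about 2 mm. A picture is of the moment at which its call begins: read the wrist's pose just before it. get_calibration takes no time and is no camera call; for the wrist camera it gives the pose at the moment of the call.
A pose or a line that the arm cannot do raises r.PlanningError and nothing moves.
- r.sign_off(): hands the job in; it is judged then, once.
Trained networks look in the newest picture that a camera, given by its name, has taken for a name from the list of things; names that differ only in an ending like _2 or _b are one class to them, and where a whole thing is asked for, a point or a joint stands for the part that bears it (a point fixed in the world has none). Each returns a list of dicts, best first, with "score" (0 to 1); they miss things now and then, are a little off and sometimes report something else, mostly with a low value. They report only what shows in the picture. A call takes as long as a camera call.
- models.boxes_of(thing, camera): "at" ([x, y, z] in m, in world coordinates, good to about 4 mm: the middle of the surface that is visible of it).
- models.regions_of(thing, camera): "pixels" (400x640 bool, what is visible of it).
- models.mark_of(thing, camera): "at" ([x, y, z] in m, in world coordinates, good to about 4 mm: a listed point, or the origin of a listed thing).
Readings, each from a call of its own:
- telemetry.current_t(): time.
- telemetry.current_joints(): joint angles.
- telemetry.current_dq(): joint speeds.
- telemetry.current_joint_efforts(): joint torques, N m.
- telemetry.current_ee_pos(): TCP position.
- telemetry.current_tool_rot(): TCP orientation.
- telemetry.current_wrist_force(): force on the tool from outside, world axes, zero at the start.
- telemetry.current_torque(): the same for the moment, N m.
- telemetry.current_opening(): finger opening in m.
- telemetry.current_finger_force(): force on a finger pad.
Only numpy, scipy, OpenCV 4.12 (cv2) and the standard library are available. Lean on these libraries where they do the work, as an engineer would, in place of code of your own. Each camera call takes 0.05 s, during which the arm holds its last target. There are 200 camera calls.

## Task

Put the three steel spanners away: lay each one flat in the tray made for its length, the shortest in the shortest tray, the middle one in the middle tray and the longest in the longest, inside the walls and fully down on the floor, without dropping them. Leave the ratchet and the screwdriver where they lie.

Things in the scene. Friction and masses are not known exactly. Their poses are not given: they have to be found in the camera images.
- spanner_short: the shortest of three steel combination spanners lying flat: 160 mm long, heads up to 25 mm wide and 5 to 8 mm thick, straight shank 10 mm wide whose sides stand from about 1 to 5 mm above its underside. Grip the shank at the origin. Origin: middle of its length, on its underside; body y runs along the spanner, x across the shank, z up
- spanner_medium: the middle-length of three steel combination spanners lying flat: 187 mm long, heads up to 28 mm wide and 5 to 8 mm thick, straight shank 12 mm wide whose sides stand from about 1 to 5 mm above its underside. Grip the shank at the origin. Origin: middle of its length, on its underside; body y runs along the spanner, x across the shank, z up
- spanner_long: the longest of three steel combination spanners lying flat: 225 mm long, heads up to 32 mm wide and 5 to 8 mm thick, straight shank 12 mm wide whose sides stand from about 1 to 5 mm above its underside. Grip the shank at the origin. Origin: middle of its length, on its underside; body y runs along the spanner, x across the shank, z up
- tray_short: the shortest of three grey plastic spanner trays, rubber floor, fixed: 184 x 50 mm inside, 190 x 56 mm outside; floor top 3 mm and walls 10 mm above the bench, 3 mm thick; the side walls run only 40 mm from either end, so the middle is open at both sides for the fingers. Origin: centre of its underside, at bench level; body y runs along the tray, z up
- tray_medium: the middle-length of three grey plastic spanner trays, rubber floor, fixed: 211 x 50 mm inside, 217 x 56 mm outside; floor top 3 mm and walls 10 mm above the bench, 3 mm thick; the side walls run only 40 mm from either end, so the middle is open at both sides for the fingers. Origin: centre of its underside, at bench level; body y runs along the tray, z up
- tray_long: the longest of three grey plastic spanner trays, rubber floor, fixed: 249 x 50 mm inside, 255 x 56 mm outside; floor top 3 mm and walls 10 mm above the bench, 3 mm thick; the side walls run only 40 mm from either end, so the middle is open at both sides for the fingers. Origin: centre of its underside, at bench level; body y runs along the tray, z up
- ratchet: steel ratchet handle with a black grip, 246 x 37 x 22 mm, lying loose among the spanners; not to be moved. Origin: centre of its underside; body x runs along it. (Other stock up to 0.27 m tall stands along the back, beyond x = 0.76 m, and at the right, beyond y = -0.48 m)
- screwdriver: screwdriver with an orange handle, 211 x 29 x 29 mm, lying loose among the spanners; not to be moved. Origin: centre of its underside; body x runs along it

How it is judged:
By the outcome, as a careful person would: the job done as asked, in the order asked, and still so for the second after the job is handed in, with the robot touching nothing.
It also fails if it takes over 83 s, if anything falls off the work surface, if the arm or the gripper's body presses on something with over 40 N, if the wrist force passes 120 N, or if a joint passes its speed limit or range.

## Working session

There is one attempt and no reset: what is moved stays moved. The work goes in short steps, each a Python script; the robot and the scene stay as the last script left them, time stands still between calls to the robot, and variables do not carry over. Pictures are saved under pics/ and viewed, at most 14 in all, crops included, and the job is handed in when it is done.

```bash
ls; mkdir -p pics
cat > h.py <<'E'
import numpy as np, cv2
from plant import r, gripper_to, inverse_kinematics, vision, models, telemetry
from scipy.spatial.transform import Rotation as R
def cal(n):
    c=vision.get_calibration(n); K=np.array([[c["fx"],0,c["cx"]],[0,c["fy"],c["cy"]],[0,0,1.]])
    q=np.array(c["orientation"]); return K,np.array(c["D"],float),np.array(c["position"]),R.from_quat(q[[1,2,3,0]]).as_matrix()
def ground(px,c,z):
    K,D,p,M=c; u=cv2.undistortPoints(np.array(px,float).reshape(-1,1,2),K,D).reshape(-1,2)
    d=np.c_[u,np.ones(len(u))]@M.T; return p+d*((z-p[2])/d[:,2])[:,None]
def pose(mask,c,z):
    """centre (of min-area rect), axis angle, extents of a mask on plane z"""
    n,l,s,_=cv2.connectedComponentsWithStats(mask.astype(np.uint8)); 
    v,u=np.nonzero(mask); P=ground(np.c_[u,v],c,z)[:,:2]
    (cx,cy),(w,h),a=cv2.minAreaRect((P*1000).astype(np.float32))
    a=np.deg2rad(a)
    if h>w: a+=np.pi/2; w,h=h,w
    a=(a+np.pi/2)%np.pi-np.pi/2
    return np.array([cx,cy])/1000,a,w,h
def save(n,img): cv2.imwrite(f"pics/{n}.png",img[:,:,::-1])
E
python3 - <<'E'
from h import *
for n in ("top","scene"): save(n,vision.snapshot(n))
c=cal("top"); print(c[2],c[3].round(2).tolist(),c[0][0,0])
for t in "spanner_short spanner_medium spanner_long tray_short tray_medium tray_long ratchet screwdriver".split():
    z=.01 if "tray" in t else .004
    for d in models.regions_of(t,"top")[:4]:
        p,a,w,h=pose(d["pixels"],c,z); print(t,round(d["score"],2),d["pixels"].sum(),p.round(3),round(np.rad2deg(a),1),round(w),round(h))
    for d in models.mark_of(t,"top")[:3]: print("   mark",round(d["score"],2),np.round(d["at"],3))
E
```

```text
pics
[ 3.70783633e-01 -1.00004373e-03  1.26826777e+00] [[-0.03, -0.99, 0.15], [-1.0, 0.03, -0.01], [0.0, -0.15, -0.99]] 414.33963762536695
spanner_short 0.57 189 [ 0.53  -0.156] 5.3 132 20
   mark 0.73 [ 0.526 -0.157  0.001]
spanner_medium 0.72 285 [0.508 0.273] -6.2 177 25
spanner_long 0.9 326 [ 0.562 -0.054] 6.1 213 23
   mark 0.73 [ 0.568 -0.051 -0.   ]
tray_short 0.87 1123 [0.527 0.389] 3.4 191 60
   mark 0.96 [ 0.525  0.388 -0.001]
tray_medium 0.75 1267 [ 0.559 -0.38 ] -5.3 218 57
tray_medium 0.61 186 [ 0.518 -0.158] 6.6 152 20
tray_medium 0.43 566 [0.517 0.171] -3.2 243 34
   mark 0.76 [ 0.56  -0.382  0.   ]
tray_long 0.77 1497 [ 0.535 -0.279] -5.3 255 56
   mark 0.86 [ 0.534 -0.282 -0.   ]
ratchet 0.81 625 [0.521 0.17 ] -4.0 244 34
   mark 0.7 [0.513 0.165 0.003]
screwdriver 0.59 1159 [0.527 0.389] 3.5 192 57
screwdriver 0.54 377 [0.526 0.058] 7.3 214 32
   mark 0.92 [ 0.522  0.052 -0.002]
```

View pics/top.png

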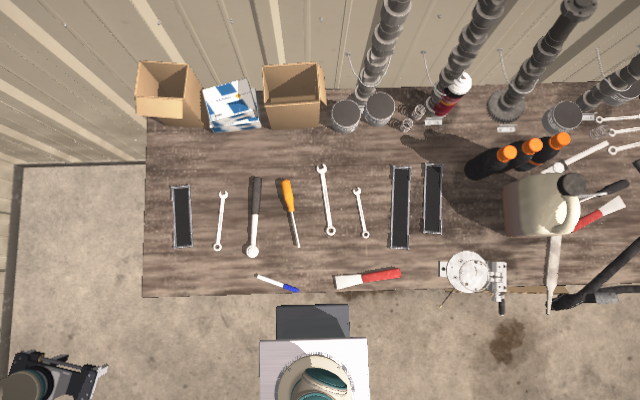

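View pics/scene.png

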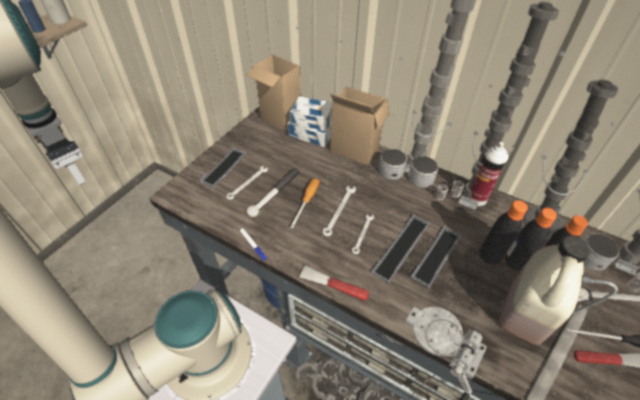

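Top view: trays are at left (181,215: short), (401,207: long) and (432,198: medium). Spanners are at (221,220: medium), (326,200: long) and (362,213: short). This matches the networks. Next, a wrist look over each spanner and tray.

```bash
cat >> h.py <<'E'
def quat(a):
    """tool down, closing across axis angle a; of both half turns the one nearer the middle of joint 6"""
    best=None
    for s in (0,np.pi):
        x=np.array([np.cos(a+s),np.sin(a+s),0]); z=np.array([0,0,-1.]); M=np.c_[x,np.cross(z,x),z]
        q=R.from_matrix(M).as_quat()[[3,0,1,2]]; yield q
def best(p,a):
    c=[]
    for q in quat(a):
        j=inverse_kinematics(p,q)
        if j is not None: c.append((abs(j[5]),list(q)))
    return min(c,key=lambda t:t[0])[1]
def look(t,xy,a,name=None,h=.26):
    p=[*xy,h]; r.move_to(p,best(p,a)); r.hold(.2)
    c=cal("wrist"); img=vision.snapshot("wrist")
    if name: save(name,img)
    z=.01 if "tray" in t else .005
    out=[]
    for d in models.regions_of(t,"wrist")[:3]:
        P=pose(d["pixels"],c,z); out.append(P); print(t,round(d["score"],2),d["pixels"].sum(),P[0].round(4),round(np.rad2deg(P[1]),1),round(P[2]),round(P[3]))
    for d in models.mark_of(t,"wrist")[:2]: print("   mark",round(d["score"],2),np.round(d["at"],3))
    return out
E
python3 - <<'E'
from h import *
D=np.deg2rad
look("spanner_short",(.48,-.157),D(6),"w1")
c=cal("wrist"); print(c[2]-telemetry.current_ee_pos(),c[3].round(2).tolist(),telemetry.current_t(),telemetry.current_joints())
look("tray_medium",(.5,-.36),D(-5.3),"w2",.3)
look("tray_long",(.48,-.28),D(-5.3),None,.3)
print(telemetry.current_t())
E
```

```text
spanner_short 0.87 1228 [ 0.5218 -0.1581] 8.5 156 22
   mark 0.97 [ 0.524 -0.16  -0.003]
   mark 0.38 [ 0.561 -0.384 -0.002]
[0.06508476 0.00767394 0.15515715] [[0.11, -0.97, -0.22], [-0.99, -0.1, -0.02], [0.0, 0.23, -0.97]] 4.0167 [-4.53500764e-01  1.53702248e-01  1.59445643e+00  4.52818799e-05
  1.39348351e+00  1.01210400e+00]
tray_medium 0.72 7706 [ 0.561 -0.382] -5.4 219 59
tray_medium 0.4 8891 [ 0.5362 -0.2806] -5.0 258 60
   mark 0.7 [ 0.558 -0.386  0.001]
tray_long 0.79 9157 [ 0.5367 -0.2806] -5.1 258 59
   mark 0.97 [ 0.537 -0.279 -0.001]
5.9833
```

View pics/w1.png

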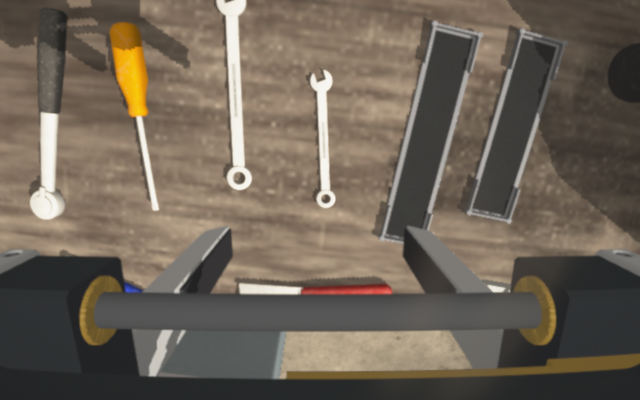

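Run:
```python
from h import *
D=np.deg2rad
look("spanner_long",(.52,-.053),D(6),"w3")
look("spanner_medium",(.46,.273),D(-6),None)
look("tray_short",(.48,.389),D(3.4),"w4",.28)
print(telemetry.current_t())
```

```text
spanner_long 0.64 2600 [ 0.5668 -0.0513] 6.3 225 32
   mark 0.82 [ 0.569 -0.053  0.001]
spanner_medium 0.79 1551 [0.51   0.2748] -6.0 185 24
   mark 0.88 [ 0.51   0.27  -0.001]
tray_short 0.81 6536 [0.5267 0.3912] 3.6 193 59
   mark 0.87 [ 0.528  0.388 -0.   ]
10.4917
```

```bash
cat >> h.py <<'E'
def shank(t):
    """centre and axis angle from the newest wrist picture: line through the middle half of the mask"""
    c=cal("wrist"); vision.snapshot("wrist"); m=models.regions_of(t,"wrist")[0]["pixels"]
    v,u=np.nonzero(m); P=ground(np.c_[u,v],c,.005)[:,:2]; o,a,w,h=pose(m,c,.005)
    for _ in range(3):
        d=np.array([np.cos(a),np.sin(a)]); s=(P-o)@d; mid=P[abs(s)<.27*w/1000]
        x=cv2.fitLine(mid.astype(np.float32),cv2.DIST_HUBER,0,.001,.001).ravel(); d=x[:2]*np.sign(x[0]); a=np.arctan2(d[1],d[0])
        s=(P-x[2:])@d; o=x[2:]+d*(s.min()+s.max())/2
    print(t,o.round(4),round(np.rad2deg(a),1),"len",round((s.max()-s.min())*1000)); return o,a
def pick(t,xy,a):
    p=[xy[0]-.045,xy[1],.24]; r.move_to(p,best(p,a)); r.hold(.2)
    o,a=shank(t); q=best([*o,.1],a)
    r.move_to([*o,.1],q); gripper_to(.05,40)
    print("guard",r.move_l([*o,.0262],vel=.12,guard=15),telemetry.current_ee_pos().round(4) if hasattr(telemetry.current_ee_pos(),'round') else telemetry.current_ee_pos())
    gripper_to(0.0,40); print("open",telemetry.current_opening(),telemetry.current_finger_force())
    r.move_l([*o,.12],vel=.15); print("after lift",telemetry.current_opening(),telemetry.current_wrist_force(),telemetry.current_t())
E
python3 - <<'E'
from h import *
pick("spanner_short",(.522,-.158),np.deg2rad(7))
save("g1",vision.snapshot("wrist"))
E
```

```text
spanner_short [ 0.5221 -0.1584] 8.6 len 159
guard True [ 0.5206 -0.1578  0.0253]
open 0.008955782658650725 40.5739352593082
after lift 0.008963946646374722 [ 0.22963367 -0.0655044  -1.59480673] 16.3833
```

View pics/g1.png

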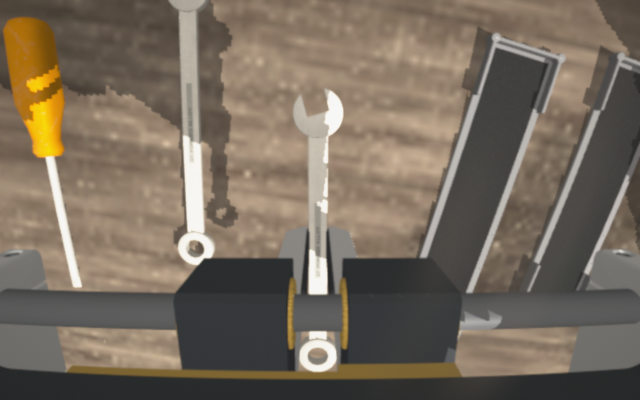

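Spanner gripped level, ends free. Place it in the short tray.

```bash
cat >> h.py <<'E'
def place(xy,a,n):
    q=best([*xy,.12],a); r.move_to([*xy,.12],q); r.move_l([*xy,.045],vel=.12)
    print("guard",r.move_l([*xy,.0285],vel=.03,guard=6),np.round(telemetry.current_ee_pos(),4),np.round(telemetry.current_wrist_force(),1))
    r.hold(.2); gripper_to(.03); r.hold(.2)
    r.move_l([*xy,.1],vel=.12); p=[xy[0]-.045,xy[1],.24]; r.move_to(p,q); r.hold(.2)
    save(n,vision.snapshot("wrist")); print(telemetry.current_t())
E
python3 - <<'E'
from h import *
place((.5267,.3905),np.deg2rad(3.5),"p1")
shank("spanner_short")
E
```

```text
guard True [0.5263 0.3903 0.0283] [-0.1  1.1  4.1]
22.3333
spanner_short [0.5278 0.3913] 3.2 len 161
```

View pics/p1.png

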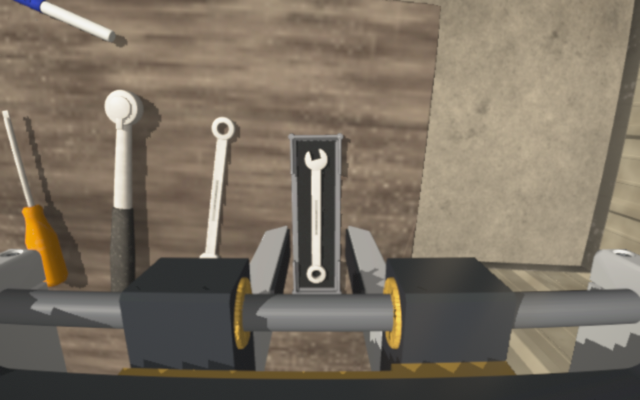

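```bash
python3 - <<'E'
s=open('h.py').read()
s=s.replace('''    p=[xy[0]-.045,xy[1],.24]; r.move_to(p,best(p,a)); r.hold(.2)
    o,a=shank''','''    p=[*xy,.24]; q=best(p,a); w,x,y,z=telemetry.current_tool_rot()
    tx=R.from_quat([x,y,z,w]).as_matrix()[:,0]; sg=np.sign((cal("wrist")[2]-telemetry.current_ee_pos())@tx)
    d=sg*R.from_quat([q[1],q[2],q[3],q[0]]).as_matrix()[:,0]
    p=[xy[0]-.045*d[0],xy[1]-.045*d[1],.24]; r.move_to(p,q); r.hold(.2)
    o,a=shank''').replace(".0262]",".027]").replace("    p=[xy[0]-.045*d","    p=[xy[0]-.045*d")
open('h.py','w').write(s)
E
python3 - <<'E'
from h import *
pick("spanner_medium",(.51,.2748),np.deg2rad(-6))
save("g2",vision.snapshot("wrist"))
E
```

```text
spanner_medium [0.51   0.2739] -6.0 len 184
guard True [0.5084 0.2733 0.0253]
open 0.010138210193673614 40.74862435780233
after lift 0.010140342307812201 [-0.32827648  1.2680803  -0.67901816] 26.6667
```

View pics/g2.png

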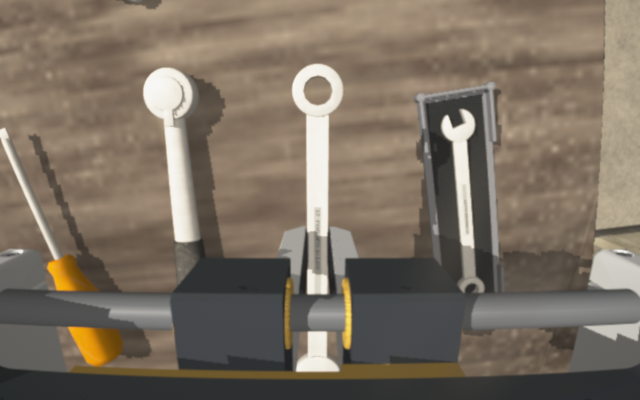

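Held level; place in the medium tray.

Run:
```python
from h import *
place((.5605,-.3815),np.deg2rad(-5.3),"p2")
shank("spanner_medium")
```

```text
guard True [ 0.5601 -0.3813  0.0283] [ 0.4 -0.6  4.2]
32.9667
spanner_medium [ 0.559  -0.3804] -5.3 len 186
```

View pics/p2.png

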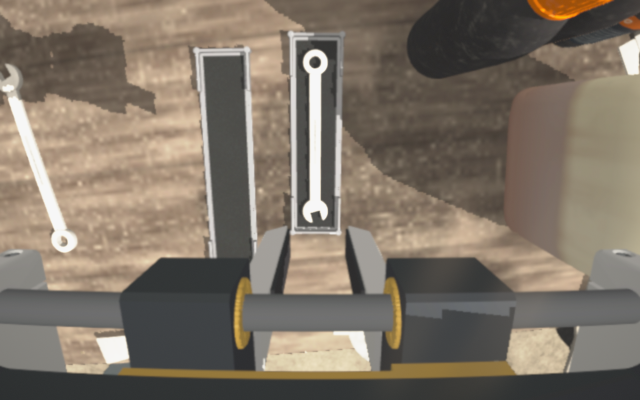

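The medium spanner lies inside its tray, (315,60) to (315,215). The long one is next.

Run:
```python
from h import *
pick("spanner_long",(.5668,-.0513),np.deg2rad(6.2))
save("g3",vision.snapshot("wrist"))
```

```text
spanner_long [ 0.5651 -0.0526] 6.2 len 224
guard True [ 0.5634 -0.0523  0.0253]
open 0.011965213661854893 40.85844515677309
after lift 0.011984046336234368 [ 0.13084384  0.38059452 -1.84753261] 37.8833
```

View pics/g3.png

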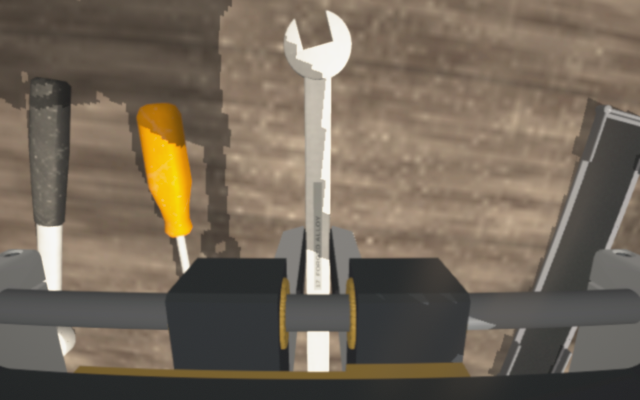

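```bash
python3 - <<'E'
from h import *
place((.535,-.2806),np.deg2rad(-5.2),"p3")
shank("spanner_long")
r.move_to([.45,-.1,.35],best([.45,-.1,.35],0.)); 
p=[.149,.555,.3]; r.movej([1.188,0.276,1.505,0,1.361,-0.121])
save("top2",vision.snapshot("top")); 
c=cal("top")
for t in "spanner_short spanner_medium spanner_long ratchet screwdriver".split():
    for d in models.regions_of(t,"top")[:2]:
        p,a,w,h=pose(d["pixels"],c,.006); print(t,round(d["score"],2),p.round(3),round(np.rad2deg(a),1),round(w),round(h))
print(telemetry.current_t())
E
python3 -c "
import cv2;i=cv2.imread('pics/top2.png')[150:300,140:460];cv2.imwrite('pics/top2c.png',cv2.resize(i,None,fx=2.5,fy=2.5,interpolation=cv2.INTER_CUBIC))"
```

```text
guard True [ 0.5346 -0.2804  0.0283] [-0.3 -0.2  5.1]
42.7417
spanner_long [ 0.5368 -0.2796] -5.1 len 225
spanner_medium 0.71 [ 0.563 -0.381] -4.1 172 19
spanner_medium 0.46 [ 0.561 -0.382] -4.4 219 58
spanner_long 0.69 [0.519 0.17 ] -3.2 247 37
spanner_long 0.54 [ 0.538 -0.282] -4.3 221 31
ratchet 0.55 [0.519 0.17 ] -4.0 247 34
screwdriver 0.9 [0.528 0.053] 11.0 209 30
screwdriver 0.48 [ 0.559 -0.382] -5.7 221 60
46.5917
```

View pics/p3.png

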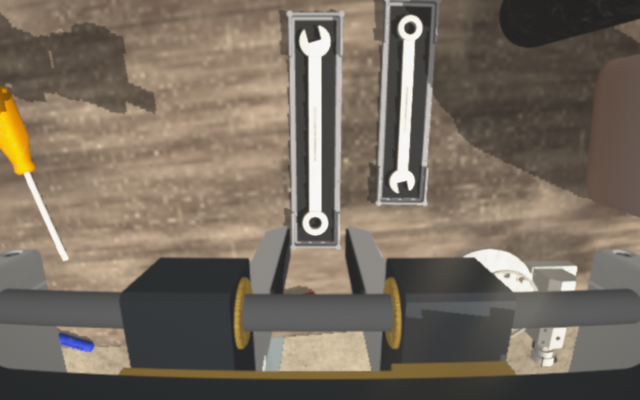

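View pics/top2c.png

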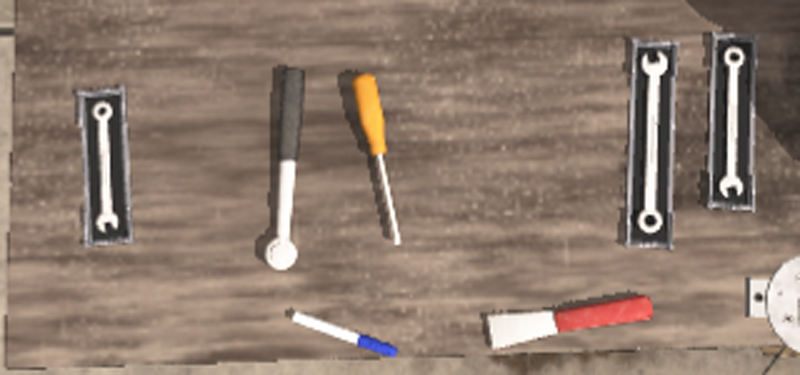

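All three spanners lie inside their trays, and the ratchet and screwdriver have not moved.

```bash
python3 -c "
from h import *
print(r.sign_off())"
```

```text
the job is handed in; nothing more can be done
None
```

All three spanners were laid in the trays made for their lengths, shortest first, and the job was handed in with about 47 s on the robot's clock; the last pictures show each one inside its tray walls, and the ratchet and screwdriver where they were.

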